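# Tap a two-panel picture together on the jig's centre mark

### The job

Take the sprung tapping block by its post and nudge the two loose picture panels from their outer ends, from the left and from the right by turns, until they close up without a gap and their joint lies on the dark centre mark of the jig. Then set the block down squarely across the middle of the joint, press down on it gently for a moment, about 8 N, and stand it upright back on its cork mat. Touch the panels only with the block, never pressing one with more than 15 N, and leave the other things where they are.

Things in the scene. Friction and masses are not known exactly. Their poses are not given: they have to be found in the camera images.
- jig: Fixed plywood joining jig, 130 (x) x 420 (y) mm, on packing of varying height. Origin: in its middle, 12 mm below the upper face of its base board (that face is 12 to 24 mm above the table). Two side rails 18 mm wide run its whole length, 20 mm higher than that face, leaving a channel 92 mm wide along y, open at both ends (+y is the left end as the robot sees it, -y the right).
- mark (a point): Centre of the jig's mark, on the upper face of the base board; axes as the jig's. The mark is a dark line 2.5 mm wide across the board and both rail tops, along the jig's x; the joint must lie over it.
- panel_left: Left half of the picture (+y): loose hardwood panel on a steel backing, 90 x 90 x 30 mm thick, 0.31 to 0.67 kg, flat in the channel with 1 mm play to each rail. Origin: centre of its underside; axes nearly as the jig's. Outer end at y = +45 mm, inner end at y = -45 mm. Starts 15 to 45 mm left of its final place. Sliding it takes 1.3 to 5 N, about twice that when it pushes the other panel along.
- panel_right: Right half (the -y one), the mirror image: outer end at y = -45 mm, inner end at y = +45 mm. Starts 15 to 45 mm out to the right of its final place.
- seam_left (a point): Middle of the top edge of the left panel's inner end (the end to be joined), 30 mm above its underside.
- seam_right (a point): Middle of the top edge of the right panel's inner end, 30 mm above its underside.
- block: Loose dark wood tapping block, 0.22 kg: core 50 (x) x 30 (y) x 28 (z) mm with an upright square post 20 x 20 mm on its middle, up to 90 mm above the underside. At each y side a sprung felt-faced plate 46 wide x 24 high, its outer face 46 mm from the middle, its foot 2 mm up, gives 0.4 N per mm for 26 mm, then is solid. Origin: centre of the underside. Starts upright on the mat.
- block_grip (a point): Point to grip on the post, on its axis, 66 mm above the block's underside; the fingertips then end 47 mm above the underside, 20 mm over the panel tops when the block is held 3 mm over the jig's board. With its y axis along the jig's, the block fits between the rails.
- mat: Fixed cork mat on packing, 120 x 120 mm. Origin: in its middle, 4 mm below its upper face (that face is 4 to 12 mm above the table).
- tape: Bystander, to be left alone: black tape measure, 62 x 32 x 60 mm. Origin: under its middle or on its axis.
- offcut: Bystander, to be left alone: wood offcut lying flat, 70 x 45 x 28 mm. Origin: under its middle or on its axis.
- glue: Bystander, to be left alone: small glue bottle, 44 mm across, 90 mm high. Origin: under its middle or on its axis.
- bamboo_cup: Bystander, to be left alone: open cup turned from light wood, 72 mm across, 100 mm high. Origin: under its middle or on its axis.
- brush: Bystander, to be left alone: flat brush lying down. Origin: under its middle or on its axis.
- screwdriver: Bystander, to be left alone: screwdriver lying down. Origin: under its middle or on its axis.
- stain_jar: Bystander, to be left alone: small jar of stain, 52 mm across, 55 mm high. Origin: under its middle or on its axis.
Things that resemble listed ones, but are neither listed nor needed, are in the scene too. What is shaped like the block but green or yellow is not meant.

How it is judged:
By the outcome, as a careful person would: the job done as asked, in the order asked, and still so for the second after the job is handed in, with the robot touching nothing.
It also fails if it takes over 72 s, if anything falls off the work surface, if the arm or the gripper's body presses on something with over 40 N, if the wrist force passes 120 N, or if a joint passes its speed limit or range.

### The arm

A 6-joint arm with a two-finger parallel gripper is mounted at the origin on the work surface. World frame = base frame: x ahead of the robot, y to its left, z up, the work surface at z = 0. Lengths are in m, angles in degrees, forces in N, time in s.
With the tool pointing down it reaches from about 0.25 to 0.725 m from the base axis. Payload 9.7 kg.
Tool frame: the origin (TCP) lies midway between the tips of the shut fingers; the grasp point (between the pads) lies 19 mm behind it; z points along the fingers, y is the line along which they close (so a half turn about z gives the same grasp; the last joint's range is limited). The gripper opens to 85 mm and grips with 20 to 120 N. Pads are 22 mm wide; open, the fingers measure 114 mm over their backs; the gripper's body (76 mm by 85 mm) begins 54 mm behind the grasp point. The pads swing forward as they close: fully open they stand 13 mm farther back than shut.
Start: joints at [-75.573, 4.979, 10.078, 95.1, 0, 90], TCP at [0.137, -0.533, 0.231] pointing down, gripper open.
Joint ranges: [-179.16, 179.16], [-48.56, 103.87], [-65.8, 70.77], [-126.05, 130.52], [-82.76, 87.17], [-180, 180]. Speed limits (degrees/s): [127.2, 127.2, 147.25, 180, 180, 180].

### API

Orientations are given as [roll, pitch, yaw] about the fixed x, y, z axes, in that order (R = Rz(yaw) Ry(pitch) Rx(roll)).
In Python, from workcell import * gives the robot as it stands.
- The arm moves only by the tool servo_tool, never from a script. Its argument "moves" is a list of rows, each a list of 4 numbers: the shift along the world's x, y, z in fractions of the full range, 1 being 500 mm, then the turn about the world's z in normalised numbers (1 is 2 rad). A call has 1 to 20 rows; each row is the pose to reach, as a shift and turn from the pose commanded when the call began; what a row does not reach only later rows make up. A row lasts 1/12 s, in which the tool goes at most 41.7 mm and 7.16 degrees, less where a joint would pass 70% of its speed; a pose out of reach is approached as far as the arm can. Shift and turn numbers lie between -1 and 1, and a call with a number outside is refused. A call with a gripper value outside its range is refused whole. "claw" is the closure, from 0 (fully open) to 1 (shut), set as the call begins (left out, the last holds). The fingers move at their own pace and stop on an object; "force" is the grip in N (left out, the last holds). Time passes only in rows, so rows that repeat a pose let the fingers close. It gives the time, the measured TCP pose, the force, the opening and the grip force at its end, in the units of the state.
- get_obs(): the state, without advancing time (a new reading comes with each control period).
- camera(name): name is "side" or "top"; returns the picture (420x560x3 uint8, red, green, blue); there is no depth.
- get_calibration(name): a dict with "fx", "fy", "cx", "cy" (pixels), "rvec" (rotation vector, rad) and "tvec" (3), from world to camera coordinates, as OpenCV has them. Camera axes: x right, y down, z forward; pixel columns grow to the right and rows downward; lengths in m; the calibration is good to about 2 mm. A picture is of the moment at which its call begins. get_calibration takes no time and is no camera call.
- job_done(): hands the job in; it is judged then, once.
The state is a dict: "time": time; "q": joint angles; "qd": joint speeds; "joint_efforts": joint torques, N m; "ee_pos": TCP position; "tcp_rot": TCP orientation; "wrist_force": force on the tool from outside, world axes, zero at the start; "torque": the same for the moment, N m; "opening": finger opening in m; "grasp_force": force on a finger pad.
Only numpy, scipy, OpenCV 4.12 (cv2) and the standard library are available. Lean on these libraries where they do the work, as an engineer would, in place of code of your own. Each camera call takes 0.05 s, during which the arm holds its last target. There are 200 camera calls.

## Working session

There is one attempt and no reset: what is moved stays moved. The work goes in short steps, Python scripts to look and compute and a tool call to move; the robot and the scene stay as the last step left them, time stands still between calls to the robot, and variables do not carry over. Pictures are saved under pics/ and viewed, at most 10 in all, crops included, and the job is handed in when it is done.

Besides the shell and the picture viewer there is one more tool, called after "Request:" as name([rows], argument=value, ...), one row to a line, values as JSON. servo_tool: Moves the arm, as the interface text tells. Its arguments: {"type":"object","properties":{"moves":{"type":"array","items":{"type":"array","items":{"type":"number"}}},"claw":{"type":"number"},"force":{"type":"number"}},"required":["moves"]}

```bash
ls; mkdir -p pics; python3 - <<'E'
from workcell import *
import cv2,numpy as np
for n in("top","side"):
    im=camera(n); cv2.imwrite(f"pics/{n}0.png",im[:,:,::-1]); c=get_calibration(n)
    print(n,c)
print(get_obs())
E
```

```text
pics
top {'fx': 428.73337376469374, 'fy': 428.73337376469374, 'cx': 276.74754920009343, 'cy': 209.64243700469314, 'rvec': array([ 2.13853138, -2.19076664,  0.08647375]), 'tvec': array([0.0370622 , 0.56159851, 1.11066301])}
side {'fx': 518.5522922803535, 'fy': 518.5522922803535, 'cx': 276.8861726358714, 'cy': 209.92474300901725, 'rvec': array([ 2.26129622, -0.05531576,  0.05112905]), 'tvec': array([-0.54653919,  0.08195443,  1.32268008])}
{'time': 0.1, 'q': array([-7.55736955e+01,  5.00875539e+00,  1.00387707e+01,  9.51001591e+01,
       -1.08795197e-03,  9.00003809e+01]), 'qd': array([-0.00184749, -0.07472458,  0.12361391, -0.03772354, -0.13697896,
       -0.07689312]), 'joint_efforts': array([-2.96550643e-04, -5.21559763e+01,  4.65653801e+01,  1.60515367e-02,
        7.00506985e-05,  1.19253318e-05]), 'ee_pos': array([ 0.13696629, -0.53245528,  0.23064423]), 'tcp_rot': array([-1.79929856e+02,  1.08841751e-03,  1.44259249e+01]), 'wrist_force': array([-0.88316273, -0.42019155,  0.55670687]), 'torque': array([-0.0613653 ,  0.04217686, -0.01377374]), 'grasp_force': 0.0, 'opening': 0.08565303056607804}
```

View pics/top0.png

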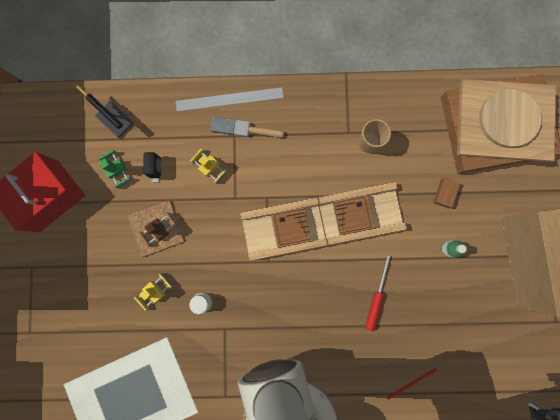

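View pics/side0.png

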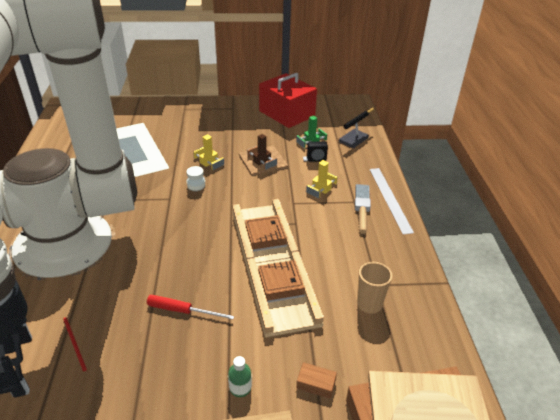

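The dark-brown block stands on the cork mat at top (155,230) / side (262,150). The look-alikes are green at top (114,168) and yellow at top (208,165) and (153,292). The brown one fits, and I'll confirm it enlarged. The jig runs from top (247,235) to (403,207), with its mark near (320,220).

```bash
cat > h.py <<'E'
import numpy as np,cv2
from workcell import *
def cal(n):
    c=get_calibration(n);K=np.array([[c['fx'],0,c['cx']],[0,c['fy'],c['cy']],[0,0,1]])
    R,_=cv2.Rodrigues(c['rvec']);return K,R,c['tvec'].reshape(3),c['rvec']
C={n:cal(n) for n in('top','side')}
def proj(n,P):
    K,R,t,rv=C[n];return cv2.projectPoints(np.array(P,float).reshape(-1,1,3),rv,t,K,None)[0].reshape(-1,2)
def onz(n,uv,z):
    K,R,t,_=C[n];d=R.T@np.linalg.inv(K)@np.array([uv[0],uv[1],1.]);o=-R.T@t
    return o+d*(z-o[2])/d[2]
def tri(a,b):
    P=[C[n][0]@np.c_[C[n][1],C[n][2]] for n in('top','side')]
    X=cv2.triangulatePoints(*P,np.array(a,float).reshape(2,1),np.array(b,float).reshape(2,1));return (X[:3]/X[3]).ravel()
def crop(im,x,y,w,h,s):
    return cv2.resize(im[y:y+h,x:x+w],None,fx=s,fy=s,interpolation=cv2.INTER_CUBIC)
E
python3 - <<'E'
from h import *
t=cv2.imread('pics/top0.png');s=cv2.imread('pics/side0.png')
cv2.imwrite('pics/c1.png',np.hstack([crop(t,122,195,66,66,6),crop(s,229,118,66,66,6)]))
cv2.imwrite('pics/c2.png',crop(t,235,175,180,90,4.4))
cv2.imwrite('pics/c3.png',crop(s,225,195,104,140,4.2))
E
```

```text
(no output)
```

View pics/c1.png

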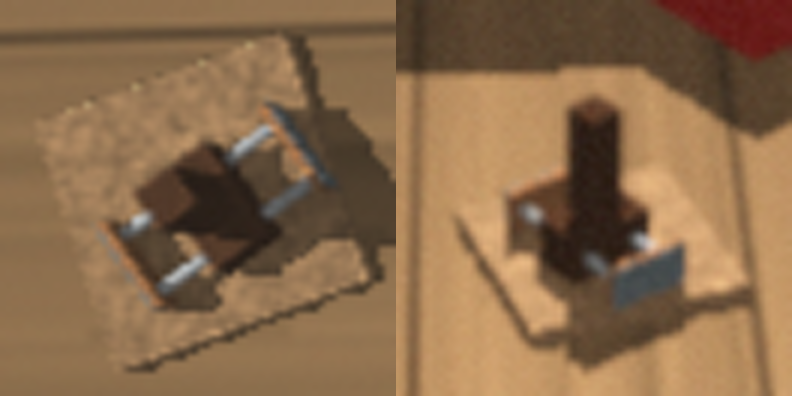

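View pics/c2.png

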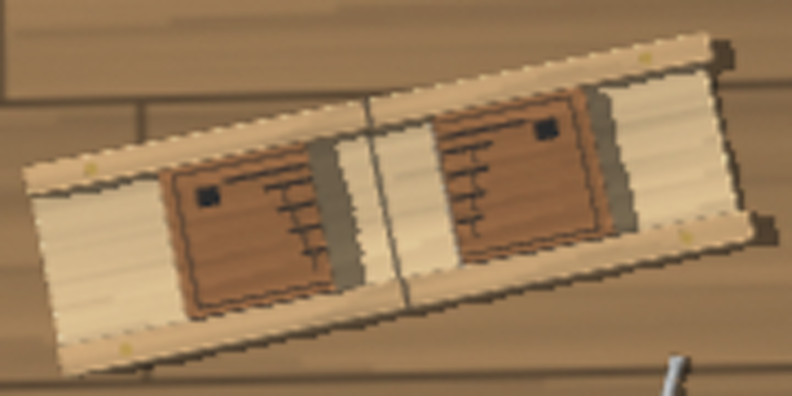

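View pics/c3.png

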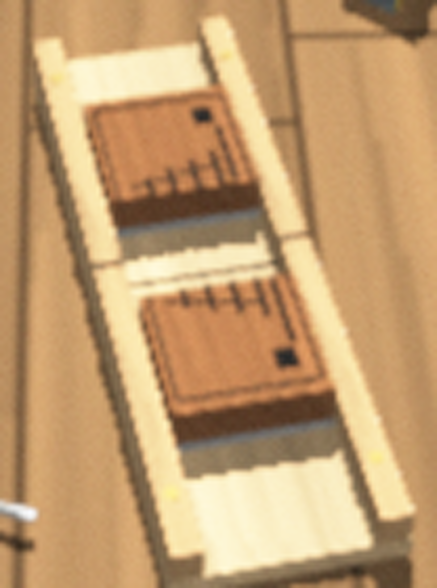

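The crop confirms the dark-brown block with its felt plates on the cork mat: post top at about top px (150,227) and side px (262,137). The panels and mark are clear. Next I fit the poses.

```bash
cat > fit.py <<'E'
from h import *
from scipy.optimize import least_squares
def u(p,s,ox,oy): return [((a+.5)/s-.5+ox,(b+.5)/s-.5+oy) for a,b in p]
def T(x,y,z,th,P):
    c,s=np.cos(th),np.sin(th);P=np.array(P,float);return P@np.array([[c,s,0],[-s,c,0],[0,0,1]])+[x,y,z]
def fit(model,p0,ob):
    f=lambda p:np.concatenate([(proj(n,model(p,P))-np.array(q)).ravel() for n,P,q in ob])
    r=least_squares(f,p0,loss='soft_l1');print(np.round(r.x,4),'rms px',np.sqrt(np.mean(f(r.x)**2)).round(2));print(np.round(f(r.x),1));return r.x
E
cat > f1.py <<'E'
from fit import *
c2=lambda p:u(p,4.4,235,175)
c3=lambda p:u(p,4.2,225,195)
h=.032  # rail top over jig origin (zb=origin+12)
J=[[.065,.21,h],[.065,-.21,h],[-.065,-.21,h],[-.065,.21,h],[.065,0,h],[-.065,0,h]]
jm=lambda p,P:T(p[0],p[1],p[2],p[3],P)
ob=[('top',J,c2([(22,168),(708,34),(754,238),(63,374),(367,98),(407,308)])),
    ('side',J,c3([(225,14),(411,515),(168,557),(36,42),(311,233),(93,268)]))]
g=onz('top',(320,220),.03)
j=fit(jm,[g[0],g[1],.006,.15],ob)
hp=.042;a=.045
Q=[[a,a,0],[a,-a,0],[-a,-a,0],[-a,a,0]]
pm=lambda p,P:jm(j,T(p[0],p[1],hp,p[2],P))
for tp,sd,g in(([(163,172),(305,145),(333,288),(190,320)],[(222,86),(258,186),(115,207),(88,105)],.08),
             ([(434,122),(583,88),(612,235),(460,265)],[(285,272),(333,388),(178,415),(140,297)],-.08)):
    r=fit(pm,[0,g,0],[('top',Q,c2(tp)),('side',Q,c3(sd))])
ct=lambda p:u(p,6,122,195); cs=lambda p:u([(a-396,b) for a,b in p],6,229,118)
m=.06;M=[[m,m,.004],[m,-m,.004],[-m,-m,.004],[-m,m,.004]]
g=onz('top',(155,230),.01)
fit(jm,[g[0],g[1],.004,.3],[('top',M,ct([(40,122),(288,33),(378,280),(130,368)])),('side',[M[0],M[1],M[3]],cs([(645,168),(750,290),(458,215)]))])
# block: post-top centre, plate outer top edges
Bt=[[0,0,.09],[.023,-.046,.026],[-.023,-.046,.026],[.023,.046,.026],[-.023,.046,.026]]
Bs=[[0,0,.09],[-.023,-.046,.026],[.023,-.046,.026],[-.023,-.046,.002],[.023,-.046,.002]]
for th in(.6,):
  fit(jm,[g[0],g[1],.01,th],[('top',Bt,ct([(175,193),(270,103),(332,183),(102,224),(158,303)])),('side',Bs,cs([(595,116),(612,277),(684,246),(614,306),(684,274)]))])
E
python3 f1.py
```

```text
[ 0.5306 -0.0963 -0.0013  0.169 ] rms px 0.58
[ 0.1 -1.2 -0.3 -1.2  0.1  0.6 -0.2  0.4 -0.5 -0.5  0.3  0.   0.6  0.4
  0.8 -0.1 -0.6  0.3 -1.1 -0.2 -0.3  0.3 -0.7 -0.2]
[-0.0013  0.0842  0.0067] rms px 0.79
[-0.7 -0.4  0.7 -1.   1.4  0.2 -0.  -0.2  0.4 -0.   0.3 -1.  -1.2 -0.7
 -1.5  0.2]
[-0.0011 -0.0816  0.0094] rms px 0.85
[-0.2 -1.1 -0.5 -0.3  0.5 -0.1  1.2  0.   1.2 -0.3  0.1 -0.2 -2.1  0.1
 -1.4 -0.4]
[0.5225 0.3508 0.0014 0.34  ] rms px 0.88
[ 0.1  0.4  0.2 -0.4  0.  -0.3 -0.5  0.9  2.8  0.4  0.2 -0.2 -1.1 -0. ]
[0.5198 0.3389 0.0078 0.6069] rms px 0.59
[-0.7  0.3  0.4 -0.6 -0.1  0.1 -0.1 -0.3  0.3  0.7 -0.1 -0.9  0.2 -0.4
  0.3 -0.4 -0.2  1.3  0.1  1.5]
```

Units first: shifts go in shares of 500 mm and turns go in shares of 2 rad. So 44.1 cm is 0.882, 43.4 cm is 0.868, 0.18 rad is 0.09.

Request:
servo_tool([
  [0.02,0.028,0,0.005],
  [0.05,0.07,0,0.01],
  [0.09,0.126,0,0.015],
  [0.13,0.182,0,0.02],
  [0.17,0.238,0,0.025],
  [0.21,0.294,0,0.03],
  [0.25,0.35,0,0.035],
  [0.29,0.406,0,0.04],
  [0.33,0.462,0,0.05],
  [0.37,0.518,0,0.055],
  [0.41,0.574,0,0.06],
  [0.45,0.63,0,0.065],
  [0.49,0.686,0,0.07],
  [0.53,0.742,0,0.075],
  [0.57,0.798,0,0.08],
  [0.6,0.84,0,0.085],
  [0.62,0.868,0,0.09],
  [0.63,0.882,0,0.09],
], claw=0)

```text
time: 1.6
ee_pos: [0.4528, -0.0898, 0.2307]
tcp_rot: [-180.0, 0.0, 24.9]
wrist_force: [0.1, 0.4, 0.2]
opening: 0.0856
grasp_force: 0.0
```

To row units: 43 cm is 0.86, 42.5 cm is 0.85, 0.175 rad is 0.0875.

Request:
servo_tool([
  [0.004,0.024,0,0.005],
  [0.01,0.068,0,0.01],
  [0.02,0.124,0,0.015],
  [0.03,0.18,0,0.025],
  [0.04,0.24,0,0.03],
  [0.048,0.3,0,0.035],
  [0.056,0.36,0,0.04],
  [0.066,0.42,0,0.05],
  [0.076,0.48,0,0.055],
  [0.086,0.54,0,0.06],
  [0.094,0.6,0,0.065],
  [0.104,0.66,0,0.07],
  [0.114,0.72,0,0.075],
  [0.124,0.78,0,0.08],
  [0.13,0.82,0,0.085],
  [0.136,0.85,0,0.0875],
  [0.136,0.86,0,0.0875],
  [0.136,0.86,0,0.0875],
  [0.136,0.86,0,0.0875],
])

```text
time: 3.18
ee_pos: [0.52, 0.3375, 0.2311]
tcp_rot: [180.0, 0.0, 34.7]
wrist_force: [-0.6, 0.1, -0.0]
opening: 0.085
grasp_force: 0.0
```

To row units: -17.7 cm is -0.354, -17.3 cm is -0.346.

Request:
servo_tool([
  [0,0.002,-0.02,0],
  [0,0.002,-0.06,0],
  [0,0.002,-0.11,0],
  [0,0.002,-0.16,0],
  [0,0.002,-0.21,0],
  [0,0.002,-0.26,0],
  [0,0.002,-0.3,0],
  [0,0.002,-0.33,0],
  [0,0.002,-0.346,0],
  [0,0.002,-0.354,0],
  [0,0.002,-0.354,0],
  [0,0.002,-0.354,0],
])

```text
time: 4.18
ee_pos: [0.5204, 0.3392, 0.0552]
tcp_rot: [180.0, -0.1, 34.7]
wrist_force: [-0.2, 0.1, 0.1]
opening: 0.0857
grasp_force: 0.0
```

Request:
servo_tool([
  [0,0,0,0],
  [0,0,0,0],
  [0,0,0,0],
  [0,0,0,0],
  [0,0,0,0],
  [0,0,0,0],
  [0,0,0,0],
  [0,0,0,0],
  [0,0,0,0],
  [0,0,0,0],
  [0,0,0,0],
  [0,0,0,0],
], claw=1, force=80)

```text
time: 5.18
ee_pos: [0.52, 0.3394, 0.0544]
tcp_rot: [-180.0, -0.0, 34.8]
wrist_force: [-0.1, 1.6, 2.1]
opening: 0.0189
grasp_force: 78.2
```

To row units: -24.8 cm is -0.496, -2.1 cm is -0.042, -0.438 rad is -0.219.

Request:
servo_tool([
  [0,0,0.006,0],
  [0,0,0.02,0],
  [0,0,0.044,0],
  [0,0,0.072,0],
  [0,0,0.1,0],
  [0,0,0.12,0],
  [0,-0.01,0.12,-0.01],
  [-0.004,-0.04,0.12,-0.03],
  [-0.008,-0.084,0.12,-0.05],
  [-0.012,-0.132,0.12,-0.075],
  [-0.016,-0.184,0.12,-0.1],
  [-0.02,-0.236,0.12,-0.125],
  [-0.024,-0.288,0.12,-0.15],
  [-0.028,-0.34,0.12,-0.175],
  [-0.032,-0.39,0.12,-0.195],
  [-0.036,-0.436,0.12,-0.21],
  [-0.04,-0.47,0.12,-0.2175],
  [-0.042,-0.49,0.12,-0.219],
  [-0.042,-0.496,0.12,-0.219],
  [-0.042,-0.496,0.12,-0.219],
])

```text
time: 6.85
ee_pos: [0.4996, 0.0882, 0.1143]
tcp_rot: [-179.8, -0.0, 10.0]
wrist_force: [0.7, -0.4, -3.0]
opening: 0.0188
grasp_force: 78.3
```

To row units: -4.4 cm is -0.088, -4.1 cm is -0.082.

Request:
servo_tool([
  [0,0,-0.01,0],
  [0,0,-0.03,0],
  [0,0,-0.054,0],
  [0,0,-0.072,0],
  [0,0,-0.082,0],
  [0,0,-0.088,0],
  [0,0,-0.088,0],
  [0,0,-0.088,0],
])

```text
time: 7.52
ee_pos: [0.4996, 0.088, 0.0703]
tcp_rot: [-179.9, 0.0, 10.0]
wrist_force: [0.4, 0.4, -1.9]
opening: 0.019
grasp_force: 78.3
```

```bash
cat > chk.py <<'E'
from h import *
import sys
o=get_obs();print(o['ee_pos'].round(4),o['tcp_rot'].round(2),o['wrist_force'].round(2),o['torque'].round(2))
k=sys.argv[1];t=camera('top');s=camera('side')
cv2.imwrite(f'pics/{k}_t.png',t[:,:,::-1]);cv2.imwrite(f'pics/{k}_s.png',s[:,:,::-1])
cv2.imwrite(f'pics/{k}.png',np.hstack([cv2.resize(crop(t[:,:,::-1],215,170,110,110,4),(400,400)),cv2.resize(crop(s[:,:,::-1],210,150,130,130,4),(400,400))]))
E
python3 chk.py a
```

```text
[0.4996 0.088  0.0703] [-179.85    0.      9.96] [ 0.36  0.4  -1.85] [ 0.03 -0.02  0.03]
```

View pics/a.png

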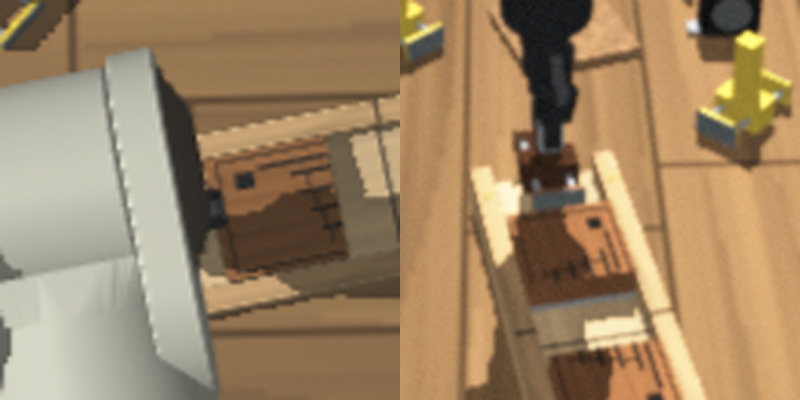

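The block sits centred in the channel at the left end, clear of the left panel (its plate shows at crop (557,200), the panel end at about (565,212)). Next I feel for the board height.

To row units: -0.8 cm is -0.016, -0.6 cm is -0.012.

Request:
servo_tool([
  [0,0,-0.006,0],
  [0,0,-0.012,0],
  [0,0,-0.016,0],
  [0,0,-0.016,0],
  [0,0,-0.016,0],
])

```text
time: 8.03
ee_pos: [0.4995, 0.0879, 0.0621]
tcp_rot: [-179.8, 0.0, 10.0]
wrist_force: [-0.3, -0.5, -1.8]
opening: 0.019
grasp_force: 78.3
```

To row units: -0.1 cm is -0.002.

Request:
servo_tool([
  [0,0,-0.002,0],
  [0,0,-0.002,0],
  [0,0,-0.002,0],
])

```text
time: 8.28
ee_pos: [0.4997, 0.0879, 0.0613]
tcp_rot: [-179.9, -0.0, 10.0]
wrist_force: [-0.0, 0.0, -1.7]
opening: 0.019
grasp_force: 78.3
```

To row units: -0.1 cm is -0.002.

Request:
servo_tool([
  [0,0,-0.002,0],
  [0,0,-0.002,0],
  [0,0,-0.002,0],
])

```text
time: 8.53
ee_pos: [0.4996, 0.0879, 0.0602]
tcp_rot: [-179.9, 0.0, 10.0]
wrist_force: [-0.1, 0.9, -2.9]
opening: 0.0192
grasp_force: 78.3
```

To row units: -0.1 cm is -0.002.

Request:
servo_tool([
  [0,0,-0.002,0],
  [0,0,-0.002,0],
  [0,0,-0.002,0],
])

```text
time: 8.78
ee_pos: [0.4996, 0.0879, 0.0592]
tcp_rot: [-179.9, 0.0, 10.0]
wrist_force: [-0.1, -0.4, -1.8]
opening: 0.0188
grasp_force: 78.3
```

To row units: -0.1 cm is -0.002.

Request:
servo_tool([
  [0,0,-0.002,0],
  [0,0,-0.002,0],
  [0,0,-0.002,0],
])

```text
time: 9.03
ee_pos: [0.4996, 0.0879, 0.0582]
tcp_rot: [-179.9, 0.0, 10.0]
wrist_force: [0.3, 0.3, -1.3]
opening: 0.0187
grasp_force: 78.3
```

To row units: -0.1 cm is -0.002.

Request:
servo_tool([
  [0,0,-0.002,0],
  [0,0,-0.002,0],
  [0,0,-0.002,0],
])

```text
time: 9.28
ee_pos: [0.4998, 0.088, 0.0577]
tcp_rot: [-179.8, -0.0, 10.0]
wrist_force: [-0.9, 0.3, 2.2]
opening: 0.0192
grasp_force: 78.5
```

To row units: -0.05 cm is -0.001.

Request:
servo_tool([
  [0,0,-0.001,0],
  [0,0,-0.001,0],
  [0,0,-0.001,0],
])

```text
time: 9.53
ee_pos: [0.4998, 0.088, 0.0577]
tcp_rot: [-179.8, -0.1, 10.0]
wrist_force: [-2.6, -0.1, 7.7]
opening: 0.0192
grasp_force: 79.7
```

Request:
servo_tool([
  [0,0,-0.001,0],
  [0,0,-0.001,0],
  [0,0,-0.001,0],
])

```text
time: 9.78
ee_pos: [0.4999, 0.088, 0.0577]
tcp_rot: [-179.8, -0.1, 10.0]
wrist_force: [-5.2, 0.7, 10.7]
opening: 0.0187
grasp_force: 80.3
```

Contact at TCP z 0.0577 is the board. I lift 3 mm and start nudging from the left.

To row units: 0.45 cm is 0.009, 0.25 cm is 0.005.

Request:
servo_tool([
  [0,0,0.005,0],
  [0,0,0.009,0],
  [0,0,0.009,0],
])

```text
time: 10.03
ee_pos: [0.4997, 0.0879, 0.0609]
tcp_rot: [-179.9, -0.0, 10.0]
wrist_force: [0.2, 0.1, -1.9]
opening: 0.0191
grasp_force: 78.1
```

To row units: -4.5 cm is -0.09, -4.2 cm is -0.084.

Request:
servo_tool([
  [0.001,-0.006,0,0],
  [0.002,-0.012,0,0],
  [0.003,-0.018,0,0],
  [0.004,-0.024,0,0],
  [0.005,-0.03,0,0],
  [0.006,-0.036,0,0],
  [0.007,-0.042,0,0],
  [0.008,-0.048,0,0],
  [0.009,-0.054,0,0],
  [0.01,-0.06,0,0],
  [0.0112,-0.066,0,0],
  [0.0122,-0.072,0,0],
  [0.0132,-0.078,0,0],
  [0.0142,-0.084,0,0],
  [0.0152,-0.09,0,0],
  [0.0152,-0.09,0,0],
  [0.0152,-0.09,0,0],
  [0.0152,-0.09,0,0],
])

```text
time: 11.53
ee_pos: [0.5072, 0.0429, 0.0608]
tcp_rot: [-179.9, -0.0, 9.9]
wrist_force: [-0.3, 2.1, -2.9]
opening: 0.0193
grasp_force: 78.0
```

```bash
cat > w.py <<'E'
from h import *
import sys
# panels' inner-edge positions by rectifying to jig coords; plus state in jig frame
J=(0.5306,-0.0963,-0.0013,0.169)
def tojig(p,J=J):
    c,s=np.cos(J[3]),np.sin(J[3]);d=np.array(p)[:2]-J[:2];return np.array([c*d[0]+s*d[1],-s*d[0]+c*d[1]])
def state():
    o=get_obs();f=o['wrist_force'];fj=tojig(f[:2]+np.array(J[:2]))
    return np.r_[tojig(o['ee_pos'])*1e3,o['ee_pos'][2]*1e3].round(1),'F jig',fj.round(2),f[2].round(2)
def rect(n,im,z,x0,x1,y0,y1,s=5):  # s px per mm ; jig plane at height z over origin; columns: +y left ; rows: +x up
    xs=np.arange(x1,x0,-1e-3/s);ys=np.arange(y1,y0,-1e-3/s)
    X,Y=np.meshgrid(xs,ys,indexing='ij');c,si=np.cos(J[3]),np.sin(J[3])
    P=np.c_[(J[0]+c*X-si*Y).ravel(),(J[1]+si*X+c*Y).ravel(),np.full(X.size,J[2]+z)]
    q=proj(n,P).astype(np.float32)
    return cv2.remap(im,q[:,0].reshape(X.shape),q[:,1].reshape(X.shape),cv2.INTER_CUBIC)
def views(k,n='side',y=.06):
    im=camera(n)[:,:,::-1].copy();cv2.imwrite(f'pics/{k}_{n}.png',im)
    a=rect(n,im,.032,.045,.067,-y,y);b=rect(n,im,.042,-.046,.046,-y,y);c=rect(n,im,.032,-.067,-.045,-y,y)
    return np.vstack([a,b,c])
E
python3 - <<'E'
from w import *
print(state())
cv2.imwrite('pics/r1.png',views('r1'))
print(state()); camera('side');print(state())
E
```

```text
(array([  0.4, 141.1,  60.8]), 'F jig', array([0.03, 2.1 ]), np.float64(-2.94))
(array([  0.4, 141.2,  60.8]), 'F jig', array([-1.04,  1.42]), np.float64(-3.77))
(array([  0.4, 141.2,  60.8]), 'F jig', array([-0.51,  1.82]), np.float64(-3.06))
```

View pics/r1.png

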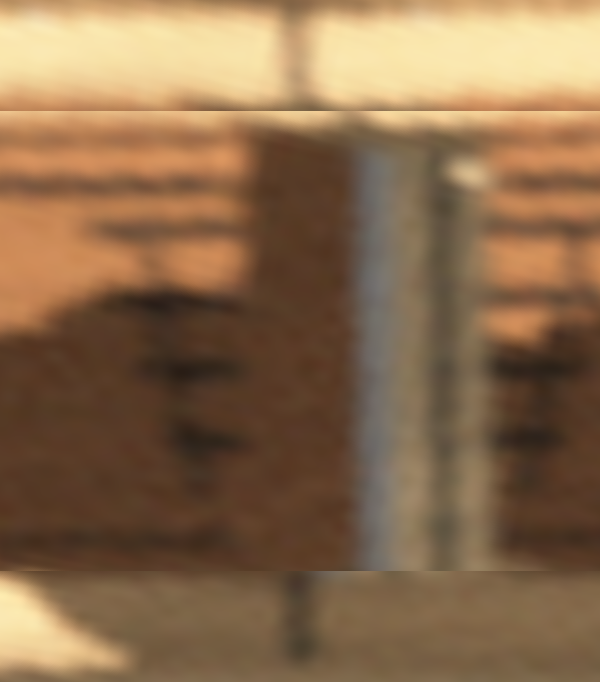

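The rectified side view (5 px/mm) shows the mark at column 298, the left inner edge at 247 (10.2 mm short) and the right one at 487. Another 11 mm puts the left panel slightly over the mark; the right side then pushes it back.

To row units: -1.1 cm is -0.022, -1 cm is -0.02.

Request:
servo_tool([
  [0.0006,-0.004,0,0],
  [0.0014,-0.008,0,0],
  [0.002,-0.012,0,0],
  [0.0028,-0.016,0,0],
  [0.0034,-0.02,0,0],
  [0.0038,-0.022,0,0],
  [0.0038,-0.022,0,0],
  [0.0038,-0.022,0,0],
])

```text
time: 12.3
ee_pos: [0.5092, 0.0319, 0.0608]
tcp_rot: [-179.9, -0.0, 9.9]
wrist_force: [0.0, 3.2, -3.3]
opening: 0.0189
grasp_force: 78.1
```

To row units: 7.5 cm is 0.15, 6.5 cm is 0.13.

Request:
servo_tool([
  [-0.002,0.01,0,0],
  [-0.005,0.03,0,0],
  [-0.008,0.05,0,0],
  [-0.008,0.05,0.02,0],
  [-0.008,0.05,0.05,0],
  [-0.008,0.05,0.09,0],
  [-0.008,0.05,0.13,0],
  [-0.008,0.05,0.15,0],
  [-0.008,0.05,0.15,0],
])

```text
time: 13.05
ee_pos: [0.5064, 0.0573, 0.1388]
tcp_rot: [-179.9, -0.3, 10.0]
wrist_force: [-0.5, -0.9, -2.0]
opening: 0.0194
grasp_force: 78.6
```

```bash
python3 - <<'E'
from w import *
print(state())
E
```

```text
(array([  1.9, 155.5, 138.8]), 'F jig', array([-0.67, -0.76]), np.float64(-2.0))
```

To row units: -33.8 cm is -0.676, 5.56 cm is 0.1112.

Request:
servo_tool([
  [0.002,-0.012,0,0],
  [0.007,-0.044,0,0],
  [0.014,-0.088,0,0],
  [0.023,-0.14,0,0],
  [0.032,-0.192,0,0],
  [0.04,-0.244,0,0],
  [0.048,-0.296,0,0],
  [0.057,-0.348,0,0],
  [0.066,-0.4,0,0],
  [0.074,-0.452,0,0],
  [0.083,-0.504,0,0],
  [0.092,-0.556,0,0],
  [0.1,-0.604,0,0],
  [0.106,-0.644,0,0],
  [0.11,-0.668,0,0],
  [0.1112,-0.676,0,0],
  [0.1112,-0.676,0,0],
  [0.1112,-0.676,0,0],
])

```text
time: 14.55
ee_pos: [0.5604, -0.2804, 0.1353]
tcp_rot: [-179.8, 0.0, 10.0]
wrist_force: [0.1, 0.2, -1.8]
opening: 0.0192
grasp_force: 78.7
```

```bash
cat >> w.py <<'E'
def edges(k,n,y=.06):
    v=views(k,n,y).astype(float);cv2.imwrite(f'pics/{k}_{n}_r.png',v)
    for nm,r in(('railF',(25,85)),('x+30',(150,200)),('x0',(300,350)),('x-30',(470,520)),('railN',(600,660))):
        p=cv2.GaussianBlur(v[r[0]:r[1]].mean(0)[None],(9,1),2)[0].mean(1);g=np.gradient(p)
        out=[]
        for i in range(3,len(g)-3):
            if abs(g[i])>1.2 and abs(g[i])>=abs(g[i-3:i+4]).max():out.append((round(y*1e3-i/5,1),round(g[i],1)))
        print(n,nm,*[f'{a}:{b}' for a,b in out])
E
python3 - <<'E'
from w import *
print(state())
edges('e2','side');edges('e2','top')
E
```

```text
(array([  -1.5, -186.5,  135.3]), 'F jig', array([0.14, 0.16]), np.float64(-1.8))
side railF
side x+30
side x0 20.6:-1.3 1.4:-1.9 -21.0:1.6 -26.0:-1.5 -31.0:1.2 -49.4:-1.6
side x-30 1.0:-2.4 -21.2:1.5 -30.8:1.7
side railN 3.0:-2.5 -2.4:2.6
top railF 2.4:-4.0 -1.4:3.8
top x+30 -15.4:3.1 -33.8:-3.5
top x0 -15.4:4.4 -33.6:-3.9 -50.4:-1.3
top x-30 -15.0:4.7 -33.8:-4.3
top railN 2.0:-3.9 -2.0:3.5[ WARN:0@1.725] global loadsave.cpp:1063 imwrite_ Unsupported depth image for selected encoder is fallbacked to CV_8U.
```

To row units: -7.45 cm is -0.149, 0.15 cm is 0.003.

Request:
servo_tool([
  [0.002,0,-0.02,0],
  [0.003,0,-0.05,0],
  [0.003,0,-0.08,0],
  [0.003,0,-0.11,0],
  [0.003,0,-0.134,0],
  [0.003,0,-0.146,0],
  [0.003,0,-0.149,0],
  [0.003,0,-0.149,0],
])

```text
time: 15.32
ee_pos: [0.5621, -0.2808, 0.0611]
tcp_rot: [-179.8, 0.0, 10.0]
wrist_force: [-0.3, -0.5, -1.7]
opening: 0.0186
grasp_force: 78.5
```

To row units: 4.95 cm is 0.099, 4.7 cm is 0.094.

Request:
servo_tool([
  [-0.001,0.006,0,0],
  [-0.002,0.012,0,0],
  [-0.003,0.018,0,0],
  [-0.004,0.024,0,0],
  [-0.005,0.03,0,0],
  [-0.006,0.036,0,0],
  [-0.007,0.042,0,0],
  [-0.008,0.048,0,0],
  [-0.009,0.054,0,0],
  [-0.01,0.06,0,0],
  [-0.0112,0.066,0,0],
  [-0.0122,0.072,0,0],
  [-0.0132,0.078,0,0],
  [-0.0142,0.084,0,0],
  [-0.0152,0.09,0,0],
  [-0.016,0.094,0,0],
  [-0.0168,0.099,0,0],
  [-0.0168,0.099,0,0],
  [-0.0168,0.099,0,0],
])

```text
time: 16.9
ee_pos: [0.5537, -0.2313, 0.0612]
tcp_rot: [-179.8, 0.0, 10.0]
wrist_force: [0.8, -2.3, -1.1]
opening: 0.0191
grasp_force: 78.8
```

```bash
python3 - 2>/dev/null <<'E'
from w import *
print(state())
edges('e3','side');edges('e3','top')
print(state())
E
```

```text
(array([ 1.00e-01, -1.37e+02,  6.12e+01]), 'F jig', array([ 0.37, -2.44]), np.float64(-1.14))
side railF 55.0:1.5 51.8:1.3 43.6:-2.5 -39.2:2.0 -41.6:2.3
side x+30 41.0:-1.7
side x0 -3.8:2.1 -6.2:2.1 -16.0:-1.3
side x-30 1.2:-2.2 -5.0:2.4
side railN 3.2:-2.6 -2.6:2.6
top railF 2.4:-3.9 -1.4:3.7
top x+30 -0.4:-1.5 -3.4:1.8
top x0 -18.0:-1.6 -21.4:1.2
top x-30 -1.0:-1.7 -4.2:1.7 -11.6:-1.3
top railN 2.0:-3.8 -2.0:3.5
(array([ 1.000e-01, -1.371e+02,  6.120e+01]), 'F jig', array([ 0.26, -2.17]), np.float64(-1.12))
```

```bash
python3 - <<'E'
import cv2,numpy as np
a=cv2.imread('pics/e3_side_r.png')[:,150:450];b=cv2.imread('pics/e3_top_r.png')[:,150:450]
cv2.imwrite('pics/v8.png',cv2.resize(np.hstack([a,b]),(780,590)))
E
```

```text
(no output)
```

View pics/v8.png

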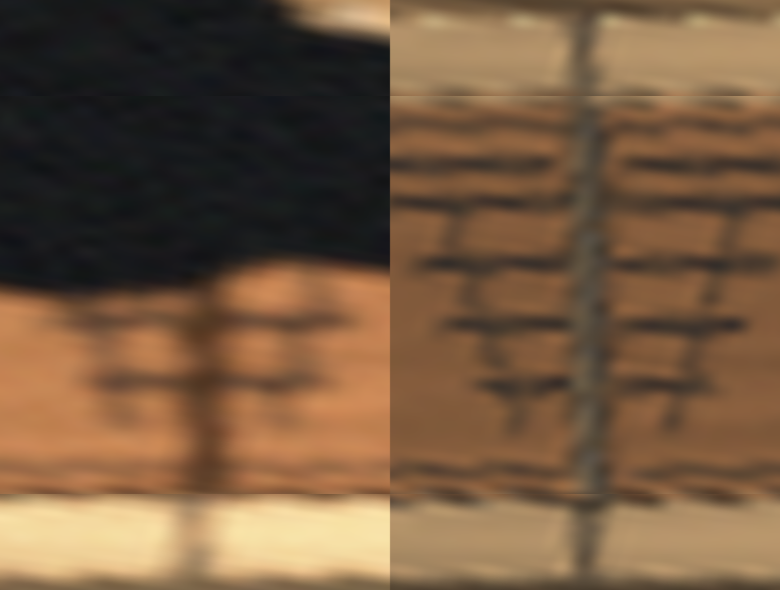

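The left panel is at about +1.3, the mark at +0.3 and the right panel at about -3.7 mm, so a gap of roughly 5 mm remains (gray strip at top-rect columns 575-605). I close it from the right.

To row units: 0.7 cm is 0.014, 0.6 cm is 0.012.

Request:
servo_tool([
  [-0.0006,0.004,0,0],
  [-0.0014,0.008,0,0],
  [-0.002,0.012,0,0],
  [-0.0024,0.014,0,0],
  [-0.0024,0.014,0,0],
  [-0.0024,0.014,0,0],
  [-0.0024,0.014,0,0],
])

```text
time: 17.58
ee_pos: [0.5526, -0.2246, 0.0612]
tcp_rot: [-179.8, 0.0, 10.0]
wrist_force: [0.1, -1.9, -2.9]
opening: 0.0189
grasp_force: 78.6
```

```bash
python3 - 2>/dev/null <<'E'
from w import *
print(state())
edges('e4','side');edges('e4','top')
print(state())
E
```

```text
(array([ 1.000e-01, -1.301e+02,  6.120e+01]), 'F jig', array([-0.23, -1.86]), np.float64(-2.89))
side railF 51.6:-2.0 -34.4:2.3
side x+30 49.2:-1.6
side x0 3.4:1.5 0.6:1.5 -9.4:-1.3
side x-30
side railN 3.2:-2.7 -2.4:2.6
top railF 2.4:-3.9 -1.4:3.7
top x+30
top x0
top x-30
top railN 2.0:-3.8 -2.0:3.5
(array([ 1.000e-01, -1.301e+02,  6.120e+01]), 'F jig', array([ 0.54, -1.74]), np.float64(-3.57))
```

To row units: 0.3 cm is 0.006, 0.2 cm is 0.004.

Request:
servo_tool([
  [-0.0004,0.002,0,0],
  [-0.0006,0.004,0,0],
  [-0.001,0.006,0,0],
  [-0.001,0.006,0,0],
  [-0.001,0.006,0,0],
])

```text
time: 18.1
ee_pos: [0.5521, -0.2216, 0.0613]
tcp_rot: [-179.9, 0.0, 10.0]
wrist_force: [0.3, -3.0, -3.1]
opening: 0.0192
grasp_force: 78.5
```

```bash
cat >> w.py <<'E'
def col(n,im,k=0):
    pass
E
python3 - 2>/dev/null <<'E'
from w import *
for i in range(4): print(state()); camera('top')
v=views('e5','top',.03)
g=v.astype(float)
for r in((135,160),(215,240),(300,350),(370,400),(440,540)):
    p=g[r[0]:r[1]].mean(0);print(r,[f'{a:.0f}/{b:.0f}' for b,_,a in p[100:200:5]])
E
```

```text
(array([ 1.000e-01, -1.271e+02,  6.130e+01]), 'F jig', array([-0.23, -2.99]), np.float64(-3.12))
(array([ 1.000e-01, -1.271e+02,  6.120e+01]), 'F jig', array([-0.39, -2.42]), np.float64(-2.83))
(array([ 1.000e-01, -1.272e+02,  6.130e+01]), 'F jig', array([-0.22, -2.31]), np.float64(-2.24))
(array([ 1.000e-01, -1.272e+02,  6.120e+01]), 'F jig', array([-0.83, -3.37]), np.float64(-3.07))
(135, 160) ['113/56', '112/56', '111/55', '110/55', '109/54', '107/55', '108/54', '111/54', '117/55', '121/57', '122/59', '121/59', '119/58', '117/58', '113/57', '108/55', '107/54', '108/55', '112/56', '112/56']
(215, 240) ['93/51', '95/51', '95/51', '96/52', '98/52', '95/50', '88/47', '82/45', '81/45', '87/47', '92/49', '94/50', '94/50', '93/51', '91/50', '91/51', '92/51', '96/52', '97/52', '97/52']
(300, 350) ['111/54', '109/54', '107/53', '107/53', '108/54', '109/54', '110/54', '109/54', '109/54', '112/55', '113/56', '114/56', '115/56', '115/56', '116/56', '115/56', '112/56', '111/55', '112/56', '114/56']
(370, 400) ['96/51', '99/52', '100/52', '101/53', '103/54', '105/54', '103/53', '99/51', '93/49', '91/49', '94/50', '97/52', '98/52', '96/52', '95/52', '95/51', '95/50', '90/48', '82/47', '78/46']
(440, 540) ['107/55', '113/56', '118/57', '120/58', '123/58', '124/58', '122/58', '119/56', '117/56', '118/56', '119/57', '120/57', '121/58', '122/58', '121/58', '116/57', '110/55', '108/55', '109/55', '114/56']
```

To row units: 7.5 cm is 0.15, -2.5 cm is -0.05.

Request:
servo_tool([
  [0.002,-0.01,0,0],
  [0.005,-0.03,0,0],
  [0.008,-0.05,0,0],
  [0.01,-0.064,0.016,0],
  [0.01,-0.068,0.05,0],
  [0.01,-0.068,0.09,0],
  [0.01,-0.068,0.13,0],
  [0.01,-0.068,0.15,0],
  [0.01,-0.068,0.15,0],
])

```text
time: 19.1
ee_pos: [0.5583, -0.2566, 0.1394]
tcp_rot: [-180.0, -0.2, 9.9]
wrist_force: [0.8, 0.7, -2.9]
opening: 0.0189
grasp_force: 78.5
```

```bash
python3 - 2>/dev/null <<'E'
from w import *
print(state())
edges('e6','top',.12);edges('e6','side',.12)
E
```

```text
(array([   0.3, -162.7,  139.4]), 'F jig', array([0.85, 0.53]), np.float64(-2.85))
top railF 2.4:-3.9 -1.4:3.7
top x+30 93.8:-2.4 85.0:-1.7 81.4:1.5 -77.0:-1.8 -80.6:1.6 -103.8:3.8
top x0 93.0:-2.9 85.2:-1.6 81.6:1.3 -77.0:-1.4 -103.8:4.5
top x-30 93.2:-3.5 84.6:-1.7 81.2:1.4 -77.4:-1.8 -80.8:1.5 -102.8:4.7
top railN 2.0:-3.8 -2.0:3.5
side railF -59.6:6.1
side x+30 -107.0:-1.2 -118.4:1.8
side x0 89.4:-2.9 20.6:-1.4 -9.2:-1.3 -48.2:-3.2 -61.8:3.8 -76.8:-4.0 -117.8:1.7
side x-30 88.6:-3.4 -75.8:-1.5 -81.4:1.5 -88.8:-3.0 -108.2:1.6 -110.0:1.5
side railN 3.2:-2.6 -2.6:2.7
```

To row units: 31.6 cm is 0.632, -3.7 cm is -0.074.

Request:
servo_tool([
  [-0.002,0.012,0,0],
  [-0.007,0.044,0,0],
  [-0.014,0.088,0,0],
  [-0.023,0.14,0,0],
  [-0.032,0.192,0,0],
  [-0.04,0.244,0,0],
  [-0.048,0.296,0,0],
  [-0.057,0.348,0,0],
  [-0.066,0.4,0,0],
  [-0.074,0.452,0,0],
  [-0.083,0.504,0,0],
  [-0.092,0.556,0,0],
  [-0.1,0.604,0,0],
  [-0.105,0.624,0,0],
  [-0.106,0.632,0,0],
  [-0.106,0.632,0,0],
  [-0.106,0.632,0,0],
])

```text
time: 20.62
ee_pos: [0.5039, 0.0602, 0.136]
tcp_rot: [-179.9, 0.0, 10.0]
wrist_force: [-0.1, -1.0, -2.3]
opening: 0.0194
grasp_force: 78.7
```

```bash
python3 - 2>/dev/null <<'E'
from w import *
print(state())
edges('e7','top',.12);edges('e7','side',.12)
E
```

```text
(array([ -0. , 158.7, 136. ]), 'F jig', array([-0.3, -1. ]), np.float64(-2.35))
top railF 102.6:-6.1 80.8:5.9 2.4:-4.1 -1.6:3.9
top x+30 104.0:-5.9 82.2:3.6 -77.0:-1.9 -80.6:1.8 -86.6:-1.3 -103.8:4.1
top x0 105.4:-6.5 59.6:2.6 -11.0:-1.2 -77.0:-1.6 -80.4:1.3 -103.8:4.9
top x-30 107.0:-6.3 102.2:2.5 93.0:-1.8 -87.8:2.1
top railN 110.0:-3.7 34.4:-1.3 2.0:-2.1 -2.0:1.9
side railF 4.0:-2.3 -2.0:2.3
side x+30 88.2:-1.6 -75.4:-1.8 -81.4:1.7 -87.6:-3.1 -108.4:1.8
side x0 109.6:-1.8 103.4:1.4 90.0:-3.9 59.6:2.6 20.8:-1.3 -14.8:1.2 -75.6:-1.7 -81.6:1.3 -87.4:-2.6 -108.4:2.0
side x-30 111.8:-3.4 92.4:-1.5 89.0:-1.8 -108.2:1.6 -110.2:1.5
side railN 16.8:-2.0 3.6:-1.3 -3.4:1.4
```

```bash
python3 - 2>/dev/null <<'E'
from w import *
import w
for nm in('top0','side0'):
    n=nm[:-1];im=cv2.imread(f'pics/{nm}.png');w.camera=lambda _:im[:,:,::-1]
    edges('z'+nm,n,.14)
for n in C: K,R,t,_=C[n];print(n,-R.T@t, tojig(-R.T@t))
E
```

```text
top railF 2.4:-4.2 -1.4:4.0
top x+30 131.6:-2.7 124.8:-1.8 121.2:1.6 24.0:4.4 5.2:-4.7 1.6:4.1 -33.6:-3.7 -116.2:-1.6 -120.0:1.4 -126.2:-1.3
top x0 131.8:-2.9 124.8:-1.6 121.0:1.3 20.8:4.5 5.2:-4.9 1.4:4.1 -33.6:-4.2 -50.4:-1.4 -116.8:-1.7 -120.2:1.4 -139.2:2.7
top x-30 131.2:-3.9 124.2:-1.7 120.8:1.4 22.4:3.7 4.8:-5.7 1.2:5.1 -33.8:-4.6 -116.8:-1.5 -120.4:1.3
top railN 2.0:-4.1 -2.0:3.7
side railF 3.8:-2.3 -2.2:2.4
side x+30 126.0:-1.5 40.8:-2.2 18.8:1.4 16.4:1.3 -2.0:1.5 -9.2:1.7 -25.4:-2.9 -30.6:2.2 -37.2:-1.8 -39.6:-1.8 -115.6:-1.9 -120.6:2.0 -127.8:-3.4
side x0 129.2:-3.1 40.6:-2.1 18.0:1.4 15.2:1.2 -8.6:4.2 -25.6:-2.4 -31.4:1.9 -38.0:-3.0 -49.6:-1.8 -54.8:1.3 -115.2:-1.6 -120.8:1.5 -127.6:-3.0
side x-30 128.4:-3.3 40.4:-2.4 18.0:1.4 14.6:1.3 -9.2:3.9 -26.2:-1.9 -31.6:1.9 -40.2:-3.1 -115.4:-1.6 -121.2:1.6 -128.2:-2.9
side railN 3.2:-2.6 -2.4:2.7
top [0.45340965 0.00679114 1.15961735] [-0.05875107  0.11460561]
side [ 0.4735675  -0.99605908  0.91569882] [-0.20755647 -0.87734795]
```

```bash
python3 - 2>/dev/null <<'E'
from w import *
import w
def low(n,f,lo,hi):
    im=cv2.imread(f);o=[]
    v=rect(n,im,.042,-.046,.046,-.14,.14).astype(float).mean(2)
    for r in((95,190),(185,280),(280,370)):
        p=cv2.GaussianBlur(v[r[0]:r[1]].mean(0)[None],(15,1),3)[0]
        a,b=int((.14-hi)*5000),int((.14-lo)*5000);s=p[a:b];base=np.interp(np.arange(len(s)),[0,len(s)-1],[s[0],s[-1]]);d=np.clip(base-s,0,None)
        i=d.argmax();k=slice(max(i-10,0),i+11);c=(np.arange(len(d))[k]*d[k]).sum()/d[k].sum();o.append(round(140-(a+c)/5,2))
    return o
print('t0 L',low('top','pics/top0.png',.115,.129),'R',low('top','pics/top0.png',-.1245,-.111))
print('s0 L',low('side','pics/side0.png',.115,.127),'R',low('side','pics/side0.png',-.125,-.111))
for k in('e2','e3','e6','e7'):
  for n in('top','side'):
    print(k,n,'L',low(n,f'pics/{k}_{n}.png',.076,.089),'R',low(n,f'pics/{k}_{n}.png',-.085,-.0725))
im=[crop(rect(n,cv2.imread(f'pics/{k}_{n}.png'),z,x0,x1,-.02,.02),0,0,200,int((x1-x0)*5000),1) for n,k in(('top','e6'),('side','e7')) for z,x0,x1 in((.032,.045,.067),(.042,-.046,.046),(.032,-.067,-.045))]
h=min(sum(i.shape[0] for i in im[:3]),sum(i.shape[0] for i in im[3:]))
cv2.imwrite('pics/v9.png',cv2.resize(np.hstack([np.vstack(im[:3])[:h],np.vstack(im[3:])[:h]]),(800,600)))
E
```

```text
t0 L [np.float64(122.61), np.float64(122.81), np.float64(122.6)] R [np.float64(-118.39), np.float64(-118.65), np.float64(-118.41)]
s0 L [np.float64(123.18), np.float64(122.79), np.float64(122.97)] R [np.float64(-117.79), np.float64(-117.6), np.float64(-117.82)]
e2 top L [np.float64(83.16), np.float64(83.17), np.float64(83.34)] R [np.float64(-73.58), np.float64(-81.1), np.float64(-75.86)]
e2 side L [np.float64(84.38), np.float64(84.19), np.float64(83.99)] R [np.float64(-79.78), np.float64(-80.41), np.float64(-84.41)]
e3 top L [np.float64(83.15), np.float64(83.17), np.float64(83.21)] R [np.float64(nan), np.float64(nan), np.float64(nan)]
e3 side L [np.float64(83.8), np.float64(84.18), np.float64(83.99)] R [np.float64(-78.8), np.float64(-84.52), np.float64(-84.51)]
e6 top L [np.float64(83.15), np.float64(83.18), np.float64(83.19)] R [np.float64(-79.01), np.float64(-79.07), np.float64(-79.01)]
e6 side L [np.float64(84.58), np.float64(84.19), np.float64(83.99)] R [np.float64(-80.61), np.float64(-79.82), np.float64(-78.58)]
e7 top L [np.float64(85.29), np.float64(nan), np.float64(83.21)] R [np.float64(-79.0), np.float64(-79.06), np.float64(-78.8)]
e7 side L [np.float64(84.59), np.float64(85.36), np.float64(84.4)] R [np.float64(-78.41), np.float64(-78.6), np.float64(-78.42)]
```

View pics/v9.png

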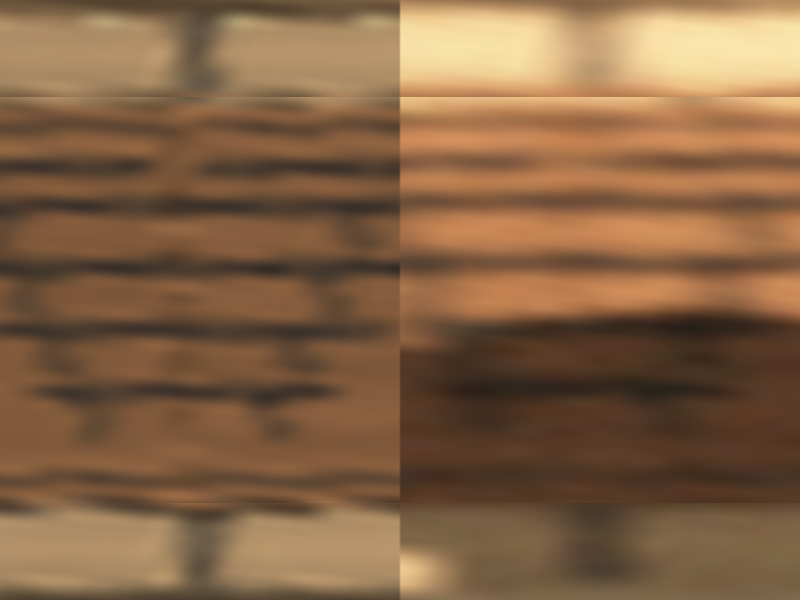

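The joint is closed at about 1.8 mm left of the mark (top rect: pattern centre about column 180, mark about 199). I push both panels from the left in small steps, tracking the right panel's border line, which should go from -79.0 to -80.8.

To row units: -7.5 cm is -0.15, -7.3 cm is -0.146.

Request:
servo_tool([
  [0,0,-0.02,0],
  [0,0,-0.05,0],
  [0,0,-0.08,0],
  [0,0,-0.11,0],
  [0,0,-0.134,0],
  [0,0,-0.146,0],
  [0,0,-0.15,0],
  [0,0,-0.15,0],
  [0.001,-0.006,-0.15,0],
  [0.002,-0.014,-0.15,0],
  [0.0036,-0.022,-0.15,0],
  [0.005,-0.03,-0.15,0],
  [0.0064,-0.038,-0.15,0],
  [0.0078,-0.046,-0.15,0],
  [0.0088,-0.052,-0.15,0],
  [0.0096,-0.057,-0.15,0],
  [0.0102,-0.061,-0.15,0],
  [0.0106,-0.064,-0.15,0],
  [0.0106,-0.064,-0.15,0],
  [0.0106,-0.064,-0.15,0],
])

```text
time: 22.38
ee_pos: [0.5096, 0.0287, 0.0614]
tcp_rot: [-179.8, -0.0, 10.0]
wrist_force: [1.0, 3.9, -0.7]
opening: 0.0192
grasp_force: 78.8
```

```bash
cat > b.py <<'E'
from w import *
def low(n,im,lo,hi):
    o=[];v=rect(n,im,.042,-.046,.046,-.14,.14).astype(float).mean(2)
    for r in((95,190),(185,280),(280,370)):
        p=cv2.GaussianBlur(v[r[0]:r[1]].mean(0)[None],(15,1),3)[0]
        a,b=int((.14-hi)*5000),int((.14-lo)*5000);s=p[a:b];d=np.clip(np.interp(np.arange(len(s)),[0,len(s)-1],[s[0],s[-1]])-s,0,None)
        i=d.argmax();k=slice(max(i-10,0),i+11);o.append(round(float(140-(a+(np.arange(len(d))[k]*d[k]).sum()/d[k].sum())/5),2))
    return o
if __name__=='__main__':
    F=[]
    for i in range(3):
        im=camera('top')[:,:,::-1].copy();F.append(state()[2]);print('R',low('top',im,-.087,-.0735))
    print(state(),np.mean(F,0))
E
python3 b.py
```

```text
R [-78.82, -79.28, -79.23]
R [-78.84, -79.27, -79.23]
R [-78.82, -79.27, -79.06]
(array([  0.3, 126.7,  61.4]), 'F jig', array([2.54, 4.19]), np.float64(-0.97)) [2.07666667 4.38333333]
```

To row units: -0.2 cm is -0.004, -0.1 cm is -0.002.

Request:
servo_tool([
  [0.0004,-0.002,0,0],
  [0.0006,-0.004,0,0],
  [0.0006,-0.004,0,0],
  [0.0006,-0.004,0,0],
])

```text
time: 22.87
ee_pos: [0.5099, 0.0266, 0.0614]
tcp_rot: [-179.8, -0.0, 10.0]
wrist_force: [0.8, 5.1, -1.3]
opening: 0.0188
grasp_force: 78.8
```

```bash
python3 b.py
```

```text
R [-78.83, -79.27, -79.24]
R [-78.84, -79.27, -79.25]
R [-78.83, -79.27, -79.25]
(array([  0.2, 124.6,  61.4]), 'F jig', array([3.01, 4.42]), np.float64(-0.9)) [2.27333333 4.66666667]
```

To row units: -0.2 cm is -0.004, -0.1 cm is -0.002.

Request:
servo_tool([
  [0.0004,-0.002,0,0],
  [0.0006,-0.004,0,0],
  [0.0006,-0.004,0,0],
  [0.0006,-0.004,0,0],
])

```text
time: 23.35
ee_pos: [0.5101, 0.0247, 0.0614]
tcp_rot: [-179.8, -0.0, 10.0]
wrist_force: [0.5, 5.8, -0.8]
opening: 0.0191
grasp_force: 78.8
```

```bash
python3 b.py
```

```text
R [-78.85, -79.27, -79.45]
R [-78.85, -79.28, -79.44]
R [-78.98, -79.28, -79.43]
(array([  0.2, 122.7,  61.4]), 'F jig', array([2.2 , 5.86]), np.float64(-0.06)) [2.13 5.42]
```

To row units: -0.2 cm is -0.004, -0.1 cm is -0.002.

Request:
servo_tool([
  [0.0004,-0.002,0,0],
  [0.0006,-0.004,0,0],
  [0.0006,-0.004,0,0],
  [0.0006,-0.004,0,0],
])

```text
time: 23.83
ee_pos: [0.5103, 0.0228, 0.0614]
tcp_rot: [-179.8, -0.0, 10.0]
wrist_force: [0.4, 7.3, 1.5]
opening: 0.0193
grasp_force: 78.8
```

```bash
python3 b.py
```

```text
R [-79.17, -79.42, -79.63]
R [-79.19, -79.31, -79.64]
R [-79.18, -79.3, -79.62]
(array([  0. , 120.8,  61.4]), 'F jig', array([1.9 , 5.96]), np.float64(-0.92)) [2.06666667 5.87666667]
```

To row units: -0.15 cm is -0.003, -0.08 cm is -0.0016.

Request:
servo_tool([
  [0.0002,-0.0016,0,0],
  [0.0006,-0.003,0,0],
  [0.0006,-0.003,0,0],
  [0.0006,-0.003,0,0],
])

```text
time: 24.32
ee_pos: [0.5105, 0.0214, 0.0613]
tcp_rot: [-179.8, -0.0, 10.0]
wrist_force: [-0.1, 6.6, 0.1]
opening: 0.0188
grasp_force: 78.8
```

```bash
python3 b.py
```

```text
R [-79.37, -79.43, -79.83]
R [-79.25, -79.44, -79.84]
R [-79.37, -79.47, -79.83]
(array([  0. , 119.4,  61.4]), 'F jig', array([1.81, 6.36]), np.float64(0.36)) [1.48333333 6.91666667]
```

Request:
servo_tool([
  [0.0002,-0.0016,0,0],
  [0.0006,-0.003,0,0],
  [0.0006,-0.003,0,0],
  [0.0006,-0.003,0,0],
])

```text
time: 24.8
ee_pos: [0.5107, 0.0199, 0.0613]
tcp_rot: [-179.8, 0.0, 10.0]
wrist_force: [0.4, 7.2, -0.0]
opening: 0.0192
grasp_force: 78.8
```

```bash
python3 b.py
```

```text
R [-79.82, -79.65, -80.25]
R [-79.82, -79.8, -80.25]
R [-79.83, -79.8, -80.24]
(array([ -0. , 118. ,  61.4]), 'F jig', array([0.75, 6.76]), np.float64(0.78)) [0.67       7.31333333]
```

To row units: -0.12 cm is -0.0024, -0.06 cm is -0.0012.

Request:
servo_tool([
  [0.0002,-0.0012,0,0],
  [0.0004,-0.0024,0,0],
  [0.0004,-0.0024,0,0],
  [0.0004,-0.0024,0,0],
])

```text
time: 25.28
ee_pos: [0.5109, 0.0188, 0.0613]
tcp_rot: [-179.8, 0.0, 10.0]
wrist_force: [-0.4, 7.5, 0.0]
opening: 0.0194
grasp_force: 78.8
```

```bash
python3 b.py
```

```text
R [-80.85, -81.39, -81.22]
R [-80.86, -81.38, -81.25]
R [-80.99, -81.38, -81.21]
(array([-1.000e-01,  1.167e+02,  6.140e+01]), 'F jig', array([0.9, 8. ]), np.float64(0.65)) [0.65       7.47333333]
```

To row units: 7.5 cm is 0.15, 1.5 cm is 0.03.

Request:
servo_tool([
  [-0.002,0.01,0,0],
  [-0.005,0.03,0,0],
  [-0.009,0.054,0,0],
  [-0.011,0.068,0.008,0],
  [-0.012,0.072,0.04,0],
  [-0.012,0.072,0.08,0],
  [-0.012,0.072,0.12,0],
  [-0.012,0.072,0.146,0],
  [-0.012,0.072,0.15,0],
  [-0.012,0.072,0.15,0],
])

```text
time: 26.27
ee_pos: [0.5055, 0.0545, 0.1369]
tcp_rot: [-179.9, -0.1, 10.0]
wrist_force: [0.3, -0.3, -3.1]
opening: 0.019
grasp_force: 78.7
```

```bash
python3 b.py
```

```text
R [-80.86, -81.39, -81.0]
R [-80.85, -81.38, -81.01]
R [-80.86, -81.25, -80.89]
(array([ -0.4, 152.8, 135. ]), 'F jig', array([-0.54,  0.65]), np.float64(-1.75)) [-0.32333333  0.31      ]
```

Request:
servo_tool([
  [0.002,-0.012,0,0],
  [0.007,-0.044,0,0],
  [0.014,-0.088,0,0],
  [0.023,-0.14,0,0],
  [0.032,-0.192,0,0],
  [0.04,-0.244,0,0],
  [0.048,-0.296,0,0],
  [0.057,-0.348,0,0],
  [0.066,-0.4,0,0],
  [0.074,-0.452,0,0],
  [0.083,-0.504,0,0],
  [0.092,-0.556,0,0],
  [0.1,-0.604,0,0],
  [0.104,-0.624,0,0],
  [0.106,-0.632,0,0],
  [0.106,-0.632,0,0],
  [0.106,-0.632,0,0],
])

```text
time: 27.83
ee_pos: [0.5578, -0.2611, 0.1359]
tcp_rot: [-179.8, 0.0, 10.0]
wrist_force: [-0.0, -0.6, -2.0]
opening: 0.019
grasp_force: 78.7
```

```bash
python3 - 2>/dev/null <<'E'
from b import *
im=camera('top')[:,:,::-1].copy();cv2.imwrite('pics/e9_top.png',im)
print(state(),'L',low('top',im,.074,.087),'R',low('top',im,-.087,-.0745))
edges('e9','top',.12)
E
```

```text
(array([  -0.7, -166.8,  136.1]), 'F jig', array([0.49, 0.37]), np.float64(-2.11)) L [81.2, 80.97, 81.17] R [-80.85, -81.25, -81.24]
top railF 2.4:-3.9 -1.4:3.7
top x+30 91.0:-2.1 82.8:-1.6 79.2:1.3 -78.8:-1.7 -82.4:1.6 -88.8:-1.2 -104.0:3.5
top x0 91.4:-3.0 83.0:-1.6 79.4:1.4 -79.4:-1.7 -82.8:1.4 -106.2:4.4
top x-30 90.8:-3.6 82.4:-1.6 78.8:1.3 -79.6:-1.6 -83.2:1.4 -105.4:4.7
top railN 2.0:-3.8 -2.0:3.4
```

The joint is closed and centred (L +81.1, R -81.1, mark +0.2). Now I set the block on the joint.

To row units: 16.5 cm is 0.33, 16.2 cm is 0.324.

Request:
servo_tool([
  [-0.002,0.012,0,0],
  [-0.007,0.042,0,0],
  [-0.014,0.084,0,0],
  [-0.022,0.132,0,0],
  [-0.03,0.18,0,0],
  [-0.038,0.228,0,0],
  [-0.045,0.272,0,0],
  [-0.05,0.304,0,0],
  [-0.0534,0.324,0,0],
  [-0.0544,0.33,0,0],
  [-0.0544,0.33,0,0],
  [-0.0544,0.33,-0.016,0],
  [-0.0544,0.33,-0.04,0],
  [-0.0544,0.33,-0.064,0],
  [-0.0544,0.33,-0.08,0],
  [-0.0544,0.33,-0.086,0],
  [-0.0544,0.33,-0.086,0],
  [-0.0544,0.33,-0.086,0],
])

```text
time: 29.43
ee_pos: [0.5308, -0.097, 0.0931]
tcp_rot: [-179.8, 0.0, 9.9]
wrist_force: [-0.7, -0.3, -1.9]
opening: 0.0194
grasp_force: 78.6
```

```bash
python3 -c "
from w import *
print(state(),get_obs()['tcp_rot'])"
```

```text
(array([ 0.1, -0.7, 93.1]), 'F jig', array([-0.72, -0.19]), np.float64(-1.89)) [-1.79844273e+02  2.64568611e-02  9.93463482e+00]
```

To row units: -0.48 cm is -0.0096, 0.07 cm is 0.0014, -0.004 rad is -0.002.

Request:
servo_tool([
  [0,0.0014,-0.003,-0.002],
  [0,0.0014,-0.006,-0.002],
  [0,0.0014,-0.009,-0.002],
  [0,0.0014,-0.0096,-0.002],
  [0,0.0014,-0.0096,-0.002],
  [0,0.0014,-0.0096,-0.002],
])

```text
time: 29.93
ee_pos: [0.5309, -0.096, 0.0886]
tcp_rot: [-179.9, -0.0, 9.7]
wrist_force: [0.2, 1.1, -1.5]
opening: 0.0188
grasp_force: 78.6
```

To row units: -0.06 cm is -0.0012, -0.04 cm is -0.0008.

Request:
servo_tool([
  [0,0,-0.0008,0],
  [0,0,-0.0012,0],
  [0,0,-0.0012,0],
  [0,0,-0.0012,0],
])

```text
time: 30.27
ee_pos: [0.5309, -0.0961, 0.0879]
tcp_rot: [-179.9, 0.0, 9.7]
wrist_force: [-0.0, 0.1, -2.0]
opening: 0.0194
grasp_force: 78.6
```

To row units: -0.04 cm is -0.0008.

Request:
servo_tool([
  [0,0,-0.0008,0],
  [0,0,-0.0008,0],
  [0,0,-0.0008,0],
])

```text
time: 30.52
ee_pos: [0.531, -0.0961, 0.0877]
tcp_rot: [-179.9, -0.0, 9.7]
wrist_force: [-1.3, 0.3, 1.0]
opening: 0.0191
grasp_force: 79.3
```

To row units: -0.04 cm is -0.0008.

Request:
servo_tool([
  [0,0,-0.0008,0],
  [0,0,-0.0008,0],
  [0,0,-0.0008,0],
])

```text
time: 30.77
ee_pos: [0.531, -0.0961, 0.0877]
tcp_rot: [-179.9, -0.0, 9.7]
wrist_force: [-2.8, 0.6, 6.0]
opening: 0.0194
grasp_force: 79.9
```

To row units: -0.02 cm is -0.0004.

Request:
servo_tool([
  [0,0,-0.0004,0],
  [0,0,-0.0004,0],
  [0,0,-0.0004,0],
])

```text
time: 31.02
ee_pos: [0.531, -0.096, 0.0877]
tcp_rot: [-179.9, -0.0, 9.7]
wrist_force: [-2.5, 0.8, 7.3]
opening: 0.0191
grasp_force: 80.0
```

Request:
servo_tool([
  [0,0,0,0],
  [0,0,0,0],
  [0,0,0,0],
  [0,0,0,0],
  [0,0,0,0],
  [0,0,0,0],
  [0,0,0,0],
  [0,0,0,0],
])

```text
time: 31.68
ee_pos: [0.531, -0.0961, 0.0877]
tcp_rot: [-179.9, -0.0, 9.7]
wrist_force: [-3.8, 1.2, 6.2]
opening: 0.0192
grasp_force: 80.0
```

To row units: 5 cm is 0.1, 4 cm is 0.08.

Request:
servo_tool([
  [0,0,0.002,0],
  [0,0,0.006,0],
  [0,0,0.02,0],
  [0,0,0.05,0],
  [0,0,0.08,0],
  [0,0,0.1,0],
  [0,0,0.1,0],
  [0,0,0.1,0],
])

```text
time: 32.35
ee_pos: [0.5312, -0.0961, 0.1372]
tcp_rot: [-179.9, -0.0, 9.7]
wrist_force: [-0.5, -0.3, -2.8]
opening: 0.0193
grasp_force: 78.8
```

To row units: 44.2 cm is 0.884, 44 cm is 0.88, 0.438 rad is 0.219.

Request:
servo_tool([
  [0,0.012,0,0],
  [0,0.04,0,0.005],
  [-0.002,0.084,0,0.015],
  [-0.004,0.134,0,0.03],
  [-0.004,0.186,0,0.045],
  [-0.006,0.24,0,0.06],
  [-0.006,0.294,0,0.075],
  [-0.008,0.348,0,0.09],
  [-0.008,0.402,0,0.105],
  [-0.01,0.456,0,0.12],
  [-0.01,0.51,0,0.135],
  [-0.012,0.564,0,0.15],
  [-0.012,0.618,0,0.165],
  [-0.014,0.672,0,0.18],
  [-0.016,0.726,0,0.195],
  [-0.016,0.78,0,0.205],
  [-0.018,0.83,0,0.215],
  [-0.018,0.864,0,0.219],
  [-0.018,0.88,0,0.219],
  [-0.018,0.884,0,0.219],
])

```text
time: 34.02
ee_pos: [0.5211, 0.3471, 0.1355]
tcp_rot: [-179.8, 0.1, 34.9]
wrist_force: [0.4, 0.5, -2.4]
opening: 0.0189
grasp_force: 78.6
```

To row units: -8 cm is -0.16, -7.9 cm is -0.158.

Request:
servo_tool([
  [0,0,0,0],
  [0,0,-0.016,0],
  [0,0,-0.044,0],
  [0,0,-0.08,0],
  [0,0,-0.112,0],
  [0,0,-0.136,0],
  [0,0,-0.15,0],
  [0,0,-0.158,0],
  [0,0,-0.16,0],
  [0,0,-0.16,0],
  [0,0,-0.16,0],
])

```text
time: 34.93
ee_pos: [0.5223, 0.3461, 0.0578]
tcp_rot: [-179.9, -0.1, 34.8]
wrist_force: [0.6, 0.5, -1.8]
opening: 0.019
grasp_force: 78.7
```

To row units: -0.25 cm is -0.005, -0.15 cm is -0.003.

Request:
servo_tool([
  [0,0,-0.003,0],
  [0,0,-0.005,0],
  [0,0,-0.005,0],
  [0,0,-0.005,0],
])

```text
time: 35.27
ee_pos: [0.522, 0.346, 0.0545]
tcp_rot: [-179.9, -0.0, 34.8]
wrist_force: [-0.9, 0.0, -2.8]
opening: 0.019
grasp_force: 78.7
```

To row units: -0.1 cm is -0.002, -0.05 cm is -0.001.

Request:
servo_tool([
  [0,0,-0.001,0],
  [0,0,-0.002,0],
  [0,0,-0.002,0],
  [0,0,-0.002,0],
])

```text
time: 35.6
ee_pos: [0.522, 0.3461, 0.0544]
tcp_rot: [-179.8, -0.1, 34.8]
wrist_force: [-2.6, -1.0, 4.3]
opening: 0.019
grasp_force: 80.0
```

To row units: 0.05 cm is 0.001.

Request:
servo_tool([
  [0,0,0.001,0],
  [0,0,0.001,0],
  [0,0,0.001,0],
])

```text
time: 35.85
ee_pos: [0.522, 0.3461, 0.0544]
tcp_rot: [-179.8, -0.0, 34.8]
wrist_force: [-2.4, -0.8, 5.5]
opening: 0.0191
grasp_force: 79.5
```

Request:
servo_tool([
  [0,0,0,0],
  [0,0,0,0],
  [0,0,0,0],
  [0,0,0,0],
  [0,0,0,0],
  [0,0,0,0],
  [0,0,0,0],
  [0,0,0,0],
  [0,0,0,0],
  [0,0,0,0],
], claw=0)

```text
time: 36.68
ee_pos: [0.5219, 0.3459, 0.0539]
tcp_rot: [-179.9, -0.0, 34.8]
wrist_force: [-0.5, 0.2, -0.5]
opening: 0.0857
grasp_force: 0.0
```

To row units: 18 cm is 0.36, -16 cm is -0.32.

Request:
servo_tool([
  [0,0,0.01,0],
  [0,0,0.04,0],
  [0,0,0.08,0],
  [0,0,0.14,0],
  [0,0,0.2,0],
  [0,0,0.26,0],
  [0,0,0.32,0],
  [0,0,0.36,0],
  [-0.04,-0.02,0.36,0],
  [-0.1,-0.06,0.36,0],
  [-0.16,-0.1,0.36,0],
  [-0.22,-0.14,0.36,0],
  [-0.28,-0.18,0.36,0],
  [-0.32,-0.2,0.36,0],
  [-0.32,-0.2,0.36,0],
  [-0.32,-0.2,0.36,0],
])

```text
time: 38.02
ee_pos: [0.3615, 0.2457, 0.2351]
tcp_rot: [-179.9, -0.2, 34.8]
wrist_force: [-0.1, 0.4, 1.1]
opening: 0.0851
grasp_force: 0.0
```

```bash
python3 - 2>/dev/null <<'E'
from b import *
im=camera('top')[:,:,::-1].copy();s=camera('side')[:,:,::-1].copy()
print(get_obs()['time'],'L',low('top',im,.074,.087),'R',low('top',im,-.087,-.0745))
cv2.imwrite('pics/f.png',np.hstack([cv2.resize(im[130:330,90:430],(440,259)),cv2.resize(s[110:350,180:380],(216,259))]))
E
```

```text
38.1167 L [81.21, 80.96, 81.16] R [-80.86, -81.39, -81.24]
```

View pics/f.png

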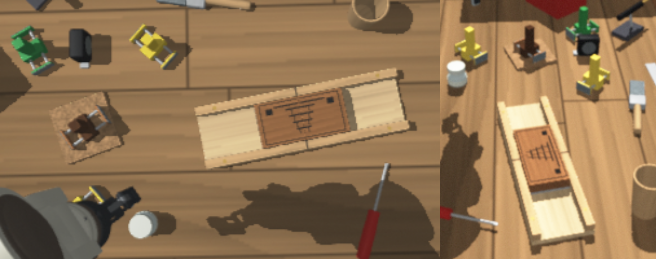

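The block stands upright on its mat at crop (85,127). The panels are closed with the joint on the mark at (303,118), and the other things are undisturbed. I'm handing in.

```bash
python3 -c "
from workcell import *
print(job_done())"
```

```text
the job is handed in; nothing more can be done
None
```

I handed the job in at about 38 s: the panels are closed with no visible gap, the joint is about 0.2 mm from the centre mark by camera, it was pressed at about 7 N, and the block is upright on its mat; the judge gave no verdict.

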